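# Lay out the printed snake skeleton behind its skull

## Robot

A 6-joint arm with a two-finger parallel gripper is mounted at the origin on the work surface. World frame = base frame: x ahead of the robot, y to its left, z up, the work surface at z = 0. Lengths are in m, angles in degrees, forces in N, time in s.
With the tool pointing down it reaches from about 0.4 to 0.825 m from the base axis. Payload 7 kg.
Tool frame: the origin (TCP) lies on the centre line of the jaws, within the pads' length; the fingertips stand 19 mm ahead of it and the grasp point (between the pads) is the TCP (r.tip_extent is the distance from the TCP to the fingertips, in m); z points along the fingers, y is the line along which they close (so a half turn about z gives the same grasp; the last joint's range is limited). The gripper opens to 88 mm and grips with 3 to 60 N. Pads are 19 mm wide; open, the fingers measure 130 mm over their backs; the gripper's body (78 mm by 193 mm) begins 47 mm behind the grasp point.
Start: joints at [-53.566, 20.546, 0.682, 0, -70.136, -16.507], TCP at [0.23, -0.635, 0.246] pointing down, gripper open.
Joint ranges: [-176.03, 176.03], [-82.01, 121.73], [-58.28, 71.71], [-173.87, 95.51], [-174.79, -0.11], [-173.66, 173.66]. Speed limits (degrees/s): [136.94, 136.94, 172.46, 180, 180, 180].

## Interface

Orientations are given as [roll, pitch, yaw] about the fixed x, y, z axes, in that order (R = Rz(yaw) Ry(pitch) Rx(roll)).
In Python, from plant import r gives the robot as it stands. The module is installed in compiled form; this text tells all that it offers.
- The arm moves only by the tool jog_arm, never from a script. Its argument "deltas" is a list that holds one entry, the list of rows, each a list of 5 numbers: the opening, from -1 (shut) to 1 (fully open), then the shift along the world's x, y, z in cm, then the turn about the world's z in rad. In form: [[[claw, dx, dy, dz, turn], ...]]. A call has 1 to 8 rows; each row shifts and turns the commanded pose from where the row before left it; what a row does not reach is not made up. A row lasts 1/8 s, in which the tool goes at most 62.5 mm and 10.7 degrees, less where a joint would pass 70% of its speed; a pose out of reach is approached as far as the arm can. A call with a gripper value outside its range is refused whole. The fingers move at their own pace and stop on an object; "force" is the grip in N (left out, the last holds). Time passes only in rows, so rows that do not move let the fingers close. It gives the time, the measured TCP pose, the force, the opening and the grip force at its end, in the units of the state.
- r.get_state(): the state, without advancing time (a new reading comes with each control period).
- r.capture(name): name is "scene" or "top" or "wrist"; returns the picture (400x640x3 uint8, blue, green, red); there is no depth.
- r.camera_info(name): a dict with "fx", "fy", "cx", "cy" (pixels), "view" (4x4, takes a point from world to camera coordinates). Camera axes: x right, y up, looking along -z (the intrinsics and any distortion apply to the point x, -y, -z); pixel columns grow to the right and rows downward; lengths in m; the calibration is good to about 2 mm. A picture is of the moment at which its call begins: read the wrist's pose just before it. camera_info takes no time and is no camera call; for the wrist camera it gives the pose at the moment of the call.
- r.close_job(): hands the job in; it is judged then, once.
The state is a dict: "time_s": time; "joints": joint angles; "qd": joint speeds; "joint_torque": joint torques, N m; "tcp_pos": TCP position; "eef_rot": TCP orientation; "contact_force": force on the tool from outside, world axes, zero at the start; "moment": the same for the moment, N m; "gripper_width": finger opening in m; "gripper_force": force on a finger pad.
Only numpy, scipy, OpenCV 4.12 (cv2) and the standard library are available. Lean on these libraries where they do the work, as an engineer would, in place of code of your own. Each camera call takes 0.05 s, during which the arm holds its last target. There are 200 camera calls.

## Task

Lay the printed snake out on the dark build plate, in one straight line running back from the skull: the large rib segment directly behind the skull, the small one in front of the rattle, the medium one between those two, and the rattle last. All four stand upright on the plate, centred on the skull's lengthwise axis and with their own lengthwise axes along it, with a gap of about 15 mm from each piece to the next, the skull's back included. Do not disturb the spool, the glue pot and the scraper.

Things in the scene. Friction and masses are not known exactly. Their poses are not given: they have to be found in the camera images.
- plate: Dark steel build plate of a 3D printer, fixed on the table, 280 x 280 mm and 4 mm thick, with two small tabs on its -x edge. Origin: centre of its underside, on the table (its top is 4 mm above). The skull stands near the middle of its +x edge.
- skull: Printed ivory snake skull, fixed on the plate, 56 mm long (x), 50 wide (y), 47 tall. Origin: centre of its underside, on the plate's top. +x points to the snout, -x to the back of the head, a flat face 28 mm behind the origin; the line runs to -x. From above: the snout is the narrow end, the back the wide end with two short horns.
- rib_large: The largest of three loose printed rib segments: three ivory hoops side by side under a black spine strip, 66 mm wide across the arch (y), 30 mm long along the spine (x), 50 mm tall. Origin: centre of its underside; z up. The arch's sides are upright to 29 mm height: grip from above across the 66 mm. Front and back alike. Starts upright on the table.
- rib_medium: The middle-sized of three loose printed rib segments: three ivory hoops side by side under a black spine strip, 51 mm wide across the arch (y), 30 mm long along the spine (x), 44 mm tall. Origin: centre of its underside; z up. The arch's sides are upright to 25 mm height: grip from above across the 51 mm. Front and back alike. Starts upright on the table.
- rib_small: The smallest of three loose printed rib segments: three ivory hoops side by side under a black spine strip, 36 mm wide across the arch (y), 30 mm long along the spine (x), 38 mm tall. Origin: centre of its underside; z up. The arch's sides are upright to 22 mm height: grip from above across the 36 mm. Front and back alike. Starts upright on the table.
- rattle: Loose printed rattle (the tail end): four upright ivory plates in a row on a black core, 40 mm long (its x), 26 mm wide over the middle plates and 24 mm over the end ones (its y), 30 mm tall. Origin: centre of its underside; z up. Gripped from above across its 26 mm width. Front and back are alike. Starts upright on the table.
- spool: Small filament spool lying flat, 120 mm across, 48 mm high, black flanges. Origin: centre of its underside. Bystander.
- gluepot: Small jar with a black lid, 48 mm across, 70 mm high. Origin: centre of its underside. Bystander.
- scraper: Scraper (spatula), 150 mm long, lying flat on the table. Origin: on its underside; its handle end points to its -x. Bystander.
Things that resemble listed ones, but are neither listed nor needed, are in the scene too. What is shaped like the rib_medium but purple is not meant.

How it is judged:
By the outcome, as a careful person would: the job done as asked, in the order asked, and still so for the second after the job is handed in, with the robot touching nothing.
It also fails if it takes over 96 s, if anything falls off the work surface, if the arm or the gripper's body presses on something with over 40 N, if the wrist force passes 120 N, or if a joint passes its speed limit or range.

## Working session

There is one attempt and no reset: what is moved stays moved. The work goes in short steps, Python scripts to look and compute and a tool call to move; the robot and the scene stay as the last step left them, time stands still between calls to the robot, and variables do not carry over. Pictures are saved under pics/ and viewed, at most 16 in all, crops included, and the job is handed in when it is done.

Besides the shell and the picture viewer there is one more tool, called as name([rows], argument=value, ...), one row to a line, values as JSON. jog_arm: Moves the arm, as the interface text tells. Its arguments: {"type":"object","properties":{"deltas":{"type":"array"},"force":{"type":"number"}},"required":["deltas"]}

```bash
mkdir -p pics; python3 - <<'E'
from plant import r
import cv2,numpy as np
for n in("top","scene"):
    im=r.capture(n);cv2.imwrite(f"pics/{n}0.png",im)
    c=r.camera_info(n);print(n,{k:(np.round(v,4).tolist() if k=="view" else v) for k,v in c.items()})
s=r.get_state();print(s["time_s"],s["tcp_pos"],s["eef_rot"],s["gripper_width"],r.tip_extent)
E
```

```text
top {'fx': 466.49717851472076, 'fy': 466.49717851472076, 'cx': 316.1906456935136, 'cy': 194.7900033551751, 'view': [[0.0316, -0.9995, 0.0024, -0.0376], [0.9718, 0.0312, 0.2336, -0.5833], [-0.2336, -0.005, 0.9723, -0.9711], [0.0, 0.0, 0.0, 1.0]]}
scene {'fx': 465.64938312681596, 'fy': 465.64938312681596, 'cx': 323.64061493636996, 'cy': 201.85535400032367, 'view': [[-0.8666, 0.4989, -0.0057, 0.4874], [-0.2825, -0.4813, 0.8298, 0.1284], [0.4112, 0.7207, 0.558, -1.4117], [0.0, 0.0, 0.0, 1.0]]}
0.1 [ 0.22986187 -0.63419524  0.24470276] [ 1.79912425e+02 -8.79518239e-03 -1.60080003e+02] 0.08794698846533332 0.019
```

View pics/top0.png

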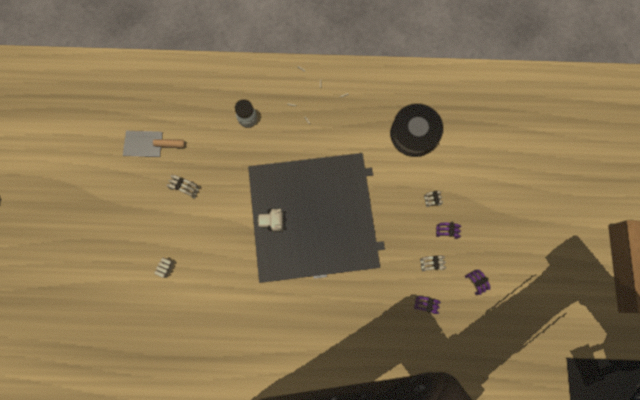

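View pics/scene0.png

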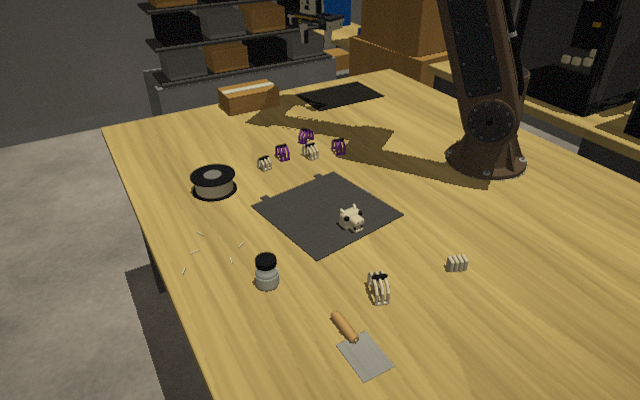

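Top view: the skull is at (271,219) with its snout to the left, so the line runs right. Candidates:
- Ivory ribs: (183,185), the largest; (432,263); (433,198), the smallest.
- Ivory rattle: (165,267).
- Purple look-alikes, to be left alone: (448,230), (477,281), (427,304).

```bash
cat > h.py <<'E'
from plant import r
import cv2,numpy as np
def ray(c,uv,z):
    V=c["view"];R=V[:3,:3];o=-R.T@V[:3,3]
    uv=np.atleast_2d(np.float64(uv))
    d=np.c_[(uv[:,0]-c["cx"])/c["fx"],-(uv[:,1]-c["cy"])/c["fy"],-np.ones(len(uv))]@R
    return (o+d*((z-o[2])/d[:,2])[:,None])
def proj(c,p):
    q=np.atleast_2d(p)@c["view"][:3,:3].T+c["view"][:3,3]
    return np.c_[c["cx"]+c["fx"]*q[:,0]/-q[:,2],c["cy"]-c["fy"]*q[:,1]/-q[:,2]]
E
python3 - <<'E'
from h import *
im=cv2.imread("pics/top0.png");c=r.camera_info("top")
h=cv2.cvtColor(im,cv2.COLOR_BGR2HSV)
for nm,(u,v),z in[("L",(183,185),.05),("M",(432,263),.044),("S",(433,198),.038),("rat",(165,267),.03),("skull",(271,219),.051)]:
    p=h[v-22:v+22,u-22:u+22];
    m=((p[...,1]<85)|(p[...,2]<60)).astype(np.uint8) if nm!="skull" else (p[...,2]>110).astype(np.uint8)
    n,l,s,ce=cv2.connectedComponentsWithStats(cv2.morphologyEx(m,cv2.MORPH_CLOSE,np.ones((3,3))))
    k=1+s[1:,4].argmax();ys,xs=np.where(l==k)
    P=ray(c,np.c_[xs+u-22,ys+v-22],z*.6)[:,:2]
    R=cv2.minAreaRect((P*1000).astype(np.float32));print(nm,s[k],np.round(R[0]),np.round(R[1]),round(R[2],1))
m=((h[...,2]<75)).astype(np.uint8);m=cv2.morphologyEx(m,cv2.MORPH_OPEN,np.ones((13,13)))
n,l,s,ce=cv2.connectedComponentsWithStats(m);k=l[240,320]
ct=max(cv2.findContours((l==k).astype(np.uint8),0,2)[0],key=cv2.contourArea)
P=ray(c,ct[:,0],.004)[:,:2]*1000;print("plate",s[k],cv2.minAreaRect(P.astype(np.float32)))
tiles=[cv2.resize(im[v-25:v+25,u-25:u+25],(260,260),interpolation=2) for u,v in[(183,185),(432,263),(433,198),(165,267),(271,219)]]+[cv2.resize(im[150:350,400:500],(260,260))]
cv2.imwrite("pics/cr.png",np.vstack([np.hstack(tiles[:3]),np.hstack(tiles[3:])]))
E
```

```text
L [  6  12  32  23 378] [606. 292.] [73. 33.] 70.4
M [ 10  15  26  15 317] [ 446. -285.] [31. 56.] 5.1
S [ 13  15  19  16 213] [ 595. -290.] [33. 40.] 8.3
rat [ 12  13  18  20 236] [417. 319.] [32. 41.] 66.4
skull [  9  12  24  21 387] [533.  86.] [47. 53.] 2.8
plate [ 277  155   97  103 7459] ((568.0363159179688, -37.39021301269531), (245.6280517578125, 215.3574981689453), 9.000496864318848)
```

View pics/cr.png

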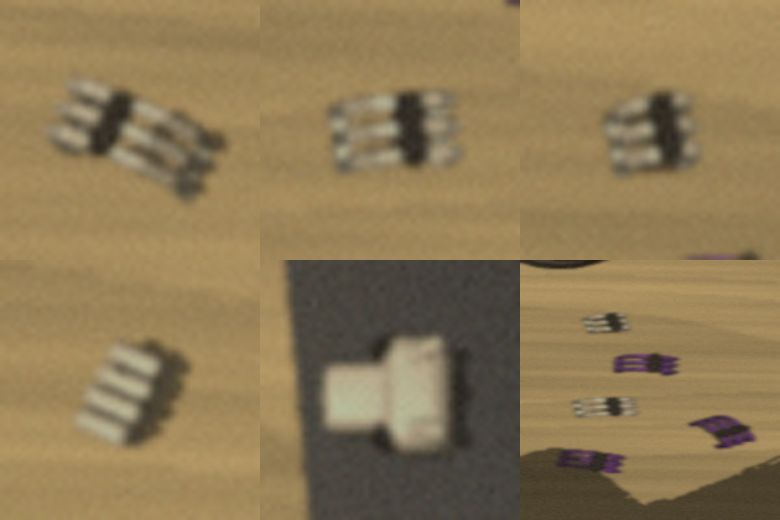

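All the sizes check out, and the crops confirm each choice: large (183,185), medium (432,263), small (433,198), rattle (165,267), all ivory. I'll go to the medium one first and look at it with the wrist camera.

jog_arm([
  [[1, 2.7, 4.4, 0, -0.033], [1, 2.7, 4.4, 0, -0.033], [1, 2.7, 4.4, 0, -0.033], [1, 2.7, 4.4, 0, -0.033], [1, 2.7, 4.4, 0, -0.033], [1, 2.7, 4.4, 0, -0.033], [1, 2.7, 4.4, 0, -0.033], [1, 2.7, 4.4, 0, -0.033]],
])

```text
time_s: 1.1
tcp_pos: [0.4465, -0.2809, 0.2455]
eef_rot: [180.0, -0.0, -175.3]
contact_force: [1.0, -1.0, -0.6]
gripper_width: 0.0877
gripper_force: 0.0
```

```bash
python3 - <<'E'
from h import *
s=r.get_state();c=r.camera_info("wrist");im=r.capture("wrist");cv2.imwrite("pics/w1.png",im);np.save("pics/w1.npy",c,allow_pickle=True)
V=c["view"];print(s["time_s"],s["tcp_pos"],s["eef_rot"],"cam",-V[:3,:3].T@V[:3,3],"\n",V[:3,:3].round(3),c["fx"],c["cx"],c["cy"], s["contact_force"])
E
```

```text
1.1 [ 0.44651775 -0.28094699  0.24545347] [ 1.79992376e+02 -7.38749818e-03 -1.75259758e+02] cam [ 0.3810105  -0.28639147  0.38518607] 
 [[-0.083  0.997 -0.   ]
 [-0.965 -0.08  -0.249]
 [-0.248 -0.021  0.968]] 307.0566130054286 320.73135395606306 198.88248622932798 [ 1.0456469  -0.97330907 -0.55964258]
```

View pics/w1.png

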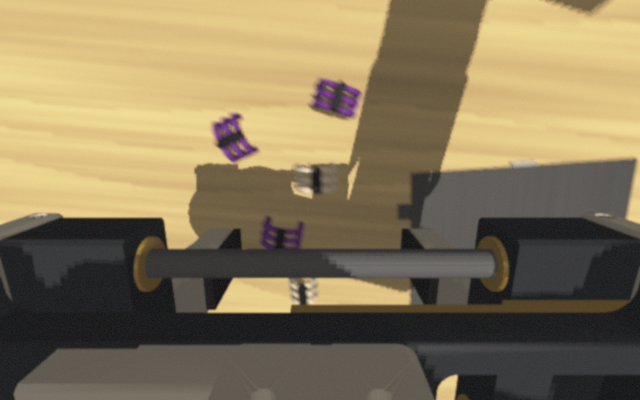

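Wrist view: the medium rib is at (316,180) under the tool, the small rib is at (303,290), and the purple ribs are at (335,98), (234,137) and (282,235). The camera resolves about 1.1 mm per pixel.

```bash
cat >> h.py <<'E'
def rib(im,c,uv,h,z0=0,w=34,tile=None):
    """black strip and hoops near uv -> world position at strip height, hoop rect"""
    u,v=map(int,uv);p=im[v-w:v+w,u-w:u+w];hs=cv2.cvtColor(p,cv2.COLOR_BGR2HSV)
    val,sat=hs[...,2].astype(int),hs[...,1].astype(int)
    out={}
    for nm,m,z in(("strip",val<np.percentile(val,50)*.45,z0+h),("all",(sat<70)|(val<np.percentile(val,50)*.45),z0+h)):
        m=cv2.morphologyEx(m.astype(np.uint8),cv2.MORPH_CLOSE,np.ones((3,3)))
        n,l,s,ce=cv2.connectedComponentsWithStats(m)
        if n<2: continue
        k=min(range(1,n),key=lambda i:1e9 if s[i,4]<40 else np.hypot(*(ce[i]-w)))
        ys,xs=np.where(l==k);P=ray(c,np.c_[xs+u-w,ys+v-w],z)[:,:2]*1000
        R=cv2.minAreaRect(P.astype(np.float32));cv=np.cov(P.T);a=np.degrees(.5*np.arctan2(2*cv[0,1],cv[0,0]-cv[1,1]))
        out[nm]=(P.mean(0).round(1),np.round(R[0],1),np.round(R[1],1),round(R[2],1),"pca",round(a,1),len(P))
    return out
E
python3 - <<'E'
from h import *
im=cv2.imread("pics/w1.png");c=np.load("pics/w1.npy",allow_pickle=True).item()
print(rib(im,c,(316,180),.044))
p=im[150:210,280:355];cv2.imwrite("pics/c1.png",cv2.resize(p,None,fx=8,fy=8,interpolation=2))
E
```

```text
{'strip': (array([ 447.3, -286.4]), array([ 447.1, -286.3]), array([25.3,  6.8]), 4.4, 'pca', np.float64(4.9), 124), 'all': (array([ 445.8, -286.3]), array([ 446. , -286.8]), array([32.1, 46.2]), 4.8, 'pca', np.float64(-84.7), 881)}
```

View pics/c1.png

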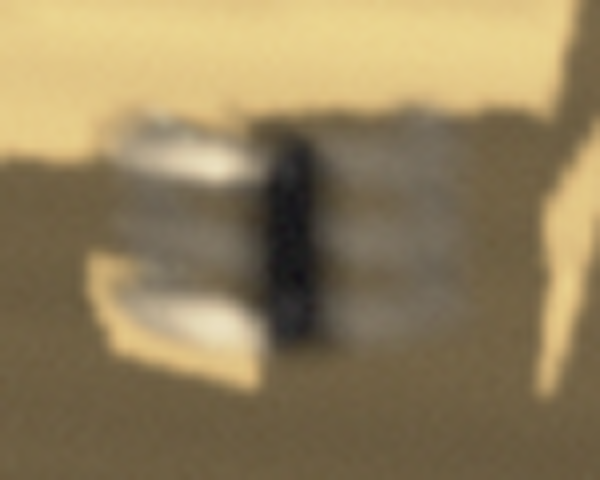

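Medium rib: origin at about (446.5, -286.5), spine axis at 4.8°, and the tool is already aligned to it. I'll descend and grip.

jog_arm([
  [[1, 0, -0.55, -5.5, 0], [1, 0, 0, -5.5, 0], [1, 0, 0, -5.5, 0], [1, 0, 0, -5.6, 0], [1, 0, 0, 0, 0], [-1, 0, 0, 0, 0], [-1, 0, 0, 0, 0], [-1, 0, 0, 0, 0]],
], force=15)

```text
time_s: 2.15
tcp_pos: [0.4462, -0.2882, 0.025]
eef_rot: [-180.0, 0.0, -175.2]
contact_force: [-0.3, 0.6, 0.2]
gripper_width: 0.0633
gripper_force: 0.0
```

jog_arm([
  [[-1, 0, 0, 0, 0], [-1, 0, 0, 0, 0], [-1, 0, 0, 4, 0], [-1, 0, 0, 5, 0], [-1, 0, 0, 5, 0], [-1, 0, 0, 5, 0]],
])

```text
time_s: 2.9
tcp_pos: [0.4456, -0.2879, 0.2163]
eef_rot: [180.0, 0.0, -175.2]
contact_force: [1.4, -1.0, -0.6]
gripper_width: 0.0504
gripper_force: 17.2
```

jog_arm([
  [[-1, 1.0, 3.5, 1.5, -0.17], [-1, 1.0, 3.5, 1.0, -0.17], [-1, 1.0, 3.5, 0.5, -0.17], [-1, 1.0, 3.5, 0, -0.17], [-1, 1.0, 3.5, 0, -0.17], [-1, 1.0, 3.5, 0, -0.17], [-1, 1.0, 3.5, 0, -0.17], [-1, 1.0, 3.5, 0, -0.17]],
])

```text
time_s: 3.9
tcp_pos: [0.5338, -0.0374, 0.2425]
eef_rot: [179.6, -3.1, 109.7]
contact_force: [-0.3, 0.1, 0.1]
gripper_width: 0.0503
gripper_force: 17.2
```

jog_arm([
  [[-1, 1.5, 0, 0, -0.158], [-1, 0, 0, 0, 0], [-1, 0, 0, 0, 0]],
])

```text
time_s: 4.28
tcp_pos: [0.5524, -0.0695, 0.2378]
eef_rot: [179.2, -5.7, 103.0]
contact_force: [-0.2, 0.4, -0.9]
gripper_width: 0.0504
gripper_force: 17.2
```

```bash
python3 - <<'E'
from h import *
s=r.get_state();c=r.camera_info("wrist");im=r.capture("wrist");cv2.imwrite("pics/w2.png",im);np.save("pics/w2.npy",c,allow_pickle=True)
print(s["joints"].round(1) if hasattr(s["joints"],"round") else s["joints"],proj(c,[.533,.086,.03]))
E
```

```text
[   9.    10.6  -11.6   -6.2  -67.4 -173.6] [[331.84940633  55.36549337]]
```

View pics/w2.png

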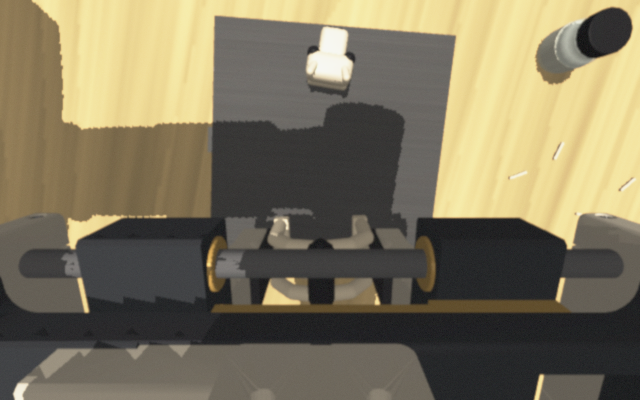

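The wrist joint hit its range in that direction, so I'll turn the other way, by about +175°, and look at the skull from above. In this view the skull is at (330,60), the plate's far edge runs from (215,17) to (455,37), and the medium rib is in the jaws.

jog_arm([
  [[-1, -0.2, 1.5, 0, 0.17], [-1, -0.2, 1.5, 0, 0.17], [-1, -0.2, 1.5, 0, 0.17], [-1, -0.2, 1.5, 0, 0.17], [-1, -0.2, 1.5, 0, 0.17], [-1, -0.2, 1.5, 0, 0.17], [-1, -0.2, 1.5, 0, 0.17], [-1, -0.2, 1.5, 0, 0.17]],
])

```text
time_s: 5.32
tcp_pos: [0.5362, 0.0518, 0.2386]
eef_rot: [179.1, -5.7, -178.6]
contact_force: [-1.0, -0.4, -0.7]
gripper_width: 0.0503
gripper_force: 17.2
```

jog_arm([
  [[-1, -0.2, 1.5, 0, 0.17], [-1, -0.2, 1.5, 0, 0.17], [-1, 0, 0, 0, 0.17], [-1, 0, 0, 0, 0.17], [-1, 0, 0, 0, 0.17], [-1, 0, 0, 0, 0.17], [-1, 0, 0, 0, 0.17], [-1, 0, 0, 0, 0.17]],
])

```text
time_s: 6.32
tcp_pos: [0.5322, 0.0813, 0.2386]
eef_rot: [179.2, -5.7, -100.7]
contact_force: [0.4, -0.5, 0.2]
gripper_width: 0.0506
gripper_force: 17.2
```

jog_arm([
  [[-1, 0, 0, 0, 0.17], [-1, 0, 0, 0, 0.16], [-1, 0, 0, 0, 0], [-1, 0, 0, 0, 0]],
])

```text
time_s: 6.82
tcp_pos: [0.5326, 0.0811, 0.2385]
eef_rot: [179.2, -5.7, -82.3]
contact_force: [0.4, -0.0, -0.5]
gripper_width: 0.0505
gripper_force: 17.2
```

```bash
python3 - <<'E'
from h import *
s=r.get_state();c=r.camera_info("wrist");im=r.capture("wrist");cv2.imwrite("pics/w3.png",im);np.save("pics/w3.npy",c,allow_pickle=True)
print(s["joints"].round(1),proj(c,[.533,.086,.03]))
E
```

```text
[ 32.9   8.7 -18.6   5.2 -65.9 -27.5] [[318.10012977 201.51355477]]
```

View pics/w3.png

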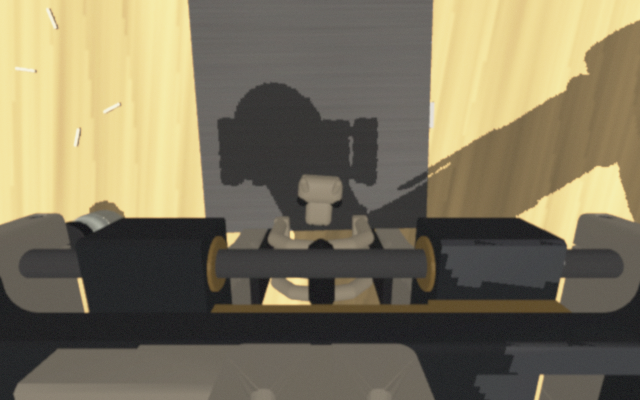

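The tool now carries a 5.7° tilt about its closing axis. That lies within the pad plane, so it's harmless for gripping. The skull is at (320,200), so I'll measure its axis from both wrist views and from the plate edges.

```bash
python3 - <<'E'
from h import *
T=[]
for n,b in(("w2",(20,100,295,365)),("w3",(170,230,285,355))):
    im=cv2.imread(f"pics/{n}.png");p=im[b[0]:b[1],b[2]:b[3]];T.append(cv2.resize(p,(390,int(390*p.shape[0]/p.shape[1])),interpolation=2))
    c=np.load(f"pics/{n}.npy",allow_pickle=True).item()
    # skull: warm bright pixels vs plate
    h=cv2.cvtColor(p,cv2.COLOR_BGR2HSV)
    m=(h[...,2]>125).astype(np.uint8);nn,l,s,ce=cv2.connectedComponentsWithStats(m)
    k=l[(60-20),(330-295)] if n=="w2" else l[15,34]
    ct=max(cv2.findContours((l==k).astype(np.uint8),0,2)[0],key=cv2.contourArea)[:,0]+[b[2],b[0]]
    P=ray(c,ct,.035)[:,:2]*1000;print(n,s[k],cv2.minAreaRect(P.astype(np.float32)))
    # left & right extents by row
    for v in range(b[0],b[1],3 if n=="w3" else 4):
        xs=np.where(l[v-b[0]]==k)[0]
        if len(xs):print(v,xs.min()+b[2],xs.max()+b[2],ray(c,[(xs.min()+xs.max())/2+b[2],v],.035)[0,:2].round(4))
    # plate side edges: strong horizontal gradient
    g=cv2.cvtColor(im,cv2.COLOR_BGR2HSV)[...,1].astype(int);gg=cv2.GaussianBlur(g.astype(np.float32),(5,5),0)
    for rng in((185,225),(415,465)):
        pts=[]
        for v in range(45 if n=="w2" else 5,115 if n=="w2" else 200,5):
            d=np.abs(np.diff(gg[v,rng[0]:rng[1]]));pts.append((rng[0]+d.argmax()+.5,v))
        P=ray(c,pts,.004)[:,:2]*1000
        L=cv2.fitLine(P.astype(np.float32),cv2.DIST_HUBER,0,.01,.01).ravel();print("edge",np.degrees(np.arctan2(L[1],L[0]))%180,L[2:],P[0],P[-1])
H=max(t.shape[0] for t in T);cv2.imwrite("pics/c3.png",np.hstack([cv2.copyMakeBorder(t,0,H-t.shape[0],0,0,0) for t in T]))
E
```

```text
w2 [   0    0   70   64 2465] ((529.9950561523438, 87.30298614501953), (72.94612121582031, 63.554954528808594), 13.309978485107422)
20 295 364 [0.5226 0.1182]
24 307 364 [0.5297 0.1158]
28 322 364 [0.5383 0.1138]
32 320 348 [0.5299 0.1078]
36 319 348 [0.5303 0.1038]
40 319 348 [0.5313 0.0999]
44 318 347 [0.5311 0.0958]
48 318 346 [0.5315 0.0918]
52 313 345 [0.5293 0.0871]
56 307 346 [0.5277 0.0826]
60 306 351 [0.5307 0.0791]
64 306 353 [0.5326 0.0754]
68 305 352 [0.5325 0.0712]
72 306 352 [0.534  0.0673]
76 311 351 [0.537  0.0638]
80 320 349 [0.5417 0.0606]
edge 99.96204 [403.71848   33.511112] [397.83189665  73.66353395] [409.31729698   1.63498954]
edge 99.04527 [674.16925  99.51071] [668.2855737  137.35195141] [680.09802699  64.60319317]
w3 [  14    7   42   47 1422] ((531.7074584960938, 83.55572509765625), (47.07530975341797, 53.57075119018555), 7.417780876159668)
179 302 337 [0.535  0.0592]
182 301 340 [0.5334 0.0625]
185 300 340 [0.5335 0.066 ]
188 300 340 [0.533  0.0694]
191 299 340 [0.5331 0.0729]
194 299 340 [0.5327 0.0763]
197 302 339 [0.5311 0.0796]
200 307 335 [0.5301 0.083 ]
203 309 329 [0.5319 0.0868]
206 307 330 [0.532  0.0903]
209 307 330 [0.5315 0.0938]
212 307 330 [0.5311 0.0973]
215 307 329 [0.5312 0.1009]
218 306 329 [0.5313 0.1045]
221 307 329 [0.5302 0.108 ]
edge 98.90822 [691.33636  -10.347592] [ 707.8594236  -114.81578895] [673.42953303 100.40119192]
edge 99.04593 [416.46817  -49.428474] [ 433.25105369 -153.17142521] [398.39777824  64.22788162]
```

View pics/c3.png

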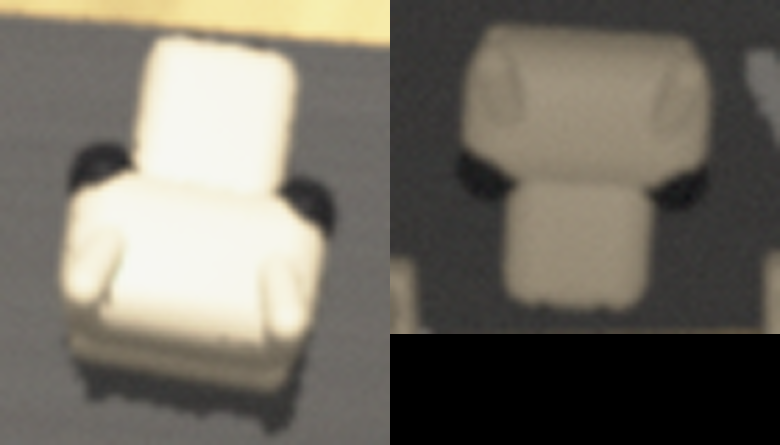

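The plate's yaw is 99.0°, but the skull looks yawed to about 94°. I need its axis more exactly, so I'll put the camera close above it.

jog_arm([
  [[-1, 0, 3.7, -4, -0.03], [-1, 0, 3.8, -5, -0.03], [-1, 0, 0, 0, 0], [-1, 0, 0, 0, 0], [-1, 0, 0, 0, 0]],
])

```text
time_s: 7.5
tcp_pos: [0.5335, 0.1553, 0.1498]
eef_rot: [179.3, -5.6, -85.7]
contact_force: [0.3, -0.4, 0.1]
gripper_width: 0.0504
gripper_force: 17.2
```

```bash
python3 - <<'E'
from h import *
c=r.camera_info("wrist");im=r.capture("wrist");cv2.imwrite("pics/w4.png",im);np.save("pics/w4.npy",c,allow_pickle=True)
V=c["view"];print(-V[:3,:3].T@V[:3,3],proj(c,[[.5325,.083,.03],[.5325,.083,.004]]))
u,v=map(int,proj(c,[.5325,.083,.03])[0]);p=im[v-60:v+60,u-70:u+70];print(u,v);cv2.imwrite("pics/c4.png",cv2.resize(p,None,fx=5,fy=5,interpolation=2))
E
```

```text
[0.54014923 0.10307355 0.2953722 ] [[327.63870988 128.25645801]
 [326.66962684 130.35586421]]
327 128
```

View pics/c4.png

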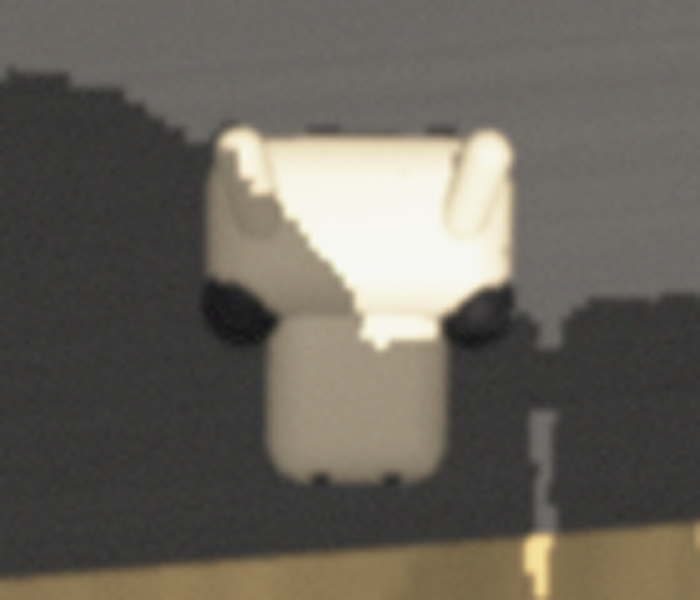

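The close view shows the skull crisply. In the crop, the horn tips are at (238,130) and (492,133), the eyes at (238,316) and (482,316), the nostrils at (320,480) and (391,480), the snout sides at 268 and 445, and the head sides at 207 and 513.

```bash
python3 - <<'E'
from h import *
c=np.load("pics/w4.npy",allow_pickle=True).item()
f=lambda a:np.array(a)/5-.4+np.array([257,68])
M=[]
for n,a,b,z in(("horn",(238,130),(492,133),.048),("eye",(238,316),(482,316),.03),("nostr",(320,480),(391,480),.025),("snout",(268,400),(445,400),.028),("head",(207,220),(513,220),.033)):
    A,B=ray(c,[f(a),f(b)],z)[:,:2]*1000;d=A-B;m=(A+B)/2;M.append(m);print(n,m.round(1),np.linalg.norm(d).round(1),"skull yaw",round((np.degrees(np.arctan2(d[1],d[0]))+90)%180,1))
M=np.array(M);d=M[[1,2,3]].mean(0)-M[[0,4]].mean(0);print("mid line yaw",np.degrees(np.arctan2(d[1],d[0])))
print("snout front",ray(c,f((355,484)),.022)*1000,"back",ray(c,f((360,134)),.035)*1000, ray(c,f((360,134)),.025)*1000)
E
```

```text
horn [533.5  58.3] 39.4 skull yaw 93.7
eye [531.5  85. ] 41.3 skull yaw 94.3
nostr [529.9 112.8] 12.4 skull yaw 94.2
snout [530.9  99. ] 30.4 skull yaw 94.3
head [532.8  69.7] 50.7 skull yaw 94.4
mid line yaw 93.86102291871505
snout front [[529.8710634  113.58759571  22.        ]] back [[533.9599707   56.42040608  35.        ]] [[533.72226259  54.62861939  25.        ]]
```

The skull's axis is at yaw 94.1° with its origin at about (531.6, 84.9) mm, and the sizes match. The targets are:

| Piece | x, y (mm) |
|---|---|
| Large | (535.7, 27.0) |
| Medium | (538.9, -17.8) |
| Small | (542.0, -62.7) |
| Rattle | (545.6, -112.6) |

Next I'll place the medium rib.

jog_arm([
  [[-1, 0.2, -4.3, 0, 0], [-1, 0.2, -4.3, 0, 0], [-1, 0.15, -4.3, 0, 0], [-1, 0, -4.2, 0, 0], [-1, 0, 0, -4, 0], [-1, 0, 0, -4, 0], [-1, 0, 0, -3, 0], [-1, 0, 0, 0, 0]],
])

```text
time_s: 8.55
tcp_pos: [0.5372, -0.0165, 0.0376]
eef_rot: [179.0, -5.7, -85.7]
contact_force: [0.1, -0.4, -0.1]
gripper_width: 0.0502
gripper_force: 17.2
```

jog_arm([
  [[-1, 0.18, 0.06, 0, 0], [-1, 0, 0, -0.4, 0], [-1, 0, 0, -0.35, 0], [-1, 0, 0, 0, 0], [-0.05, 0, 0, 0, 0], [0.4, 0, 0, 0, 0], [1, 0, 0, 0, 0], [1, 0, 0, 0, 0]],
])

```text
time_s: 9.55
tcp_pos: [0.5401, -0.0148, 0.0309]
eef_rot: [179.1, -5.7, -85.6]
contact_force: [-0.1, -0.0, -0.4]
gripper_width: 0.0746
gripper_force: 0.0
```

jog_arm([
  [[1, 0, 0, 0, 0], [1, 0, 0, 5, 0], [1, 0, 0, 5, 0], [1, 0, 2, 5, 0], [1, 0, 0, 3.5, 0], [1, 0, 0, 0, 0], [1, 0, 0, 0, 0]],
])

```text
time_s: 10.42
tcp_pos: [0.5397, 0.0051, 0.2155]
eef_rot: [179.1, -5.7, -85.6]
contact_force: [0.3, 0.4, 0.1]
gripper_width: 0.0877
gripper_force: 0.0
```

```bash
python3 - <<'E'
from h import *
c=r.camera_info("wrist");im=r.capture("wrist");cv2.imwrite("pics/w5.png",im);np.save("pics/w5.npy",c,allow_pickle=True)
u=proj(c,[.5389,-.0178,.048])[0];print(u)
u=u.astype(int);p=im[max(u[1]-60,0):u[1]+60,u[0]-70:u[0]+70];cv2.imwrite("pics/c5.png",cv2.resize(p,None,fx=5,fy=5,interpolation=2))
E
```

```text
[321.56496768 181.23926933]
```

View pics/c5.png

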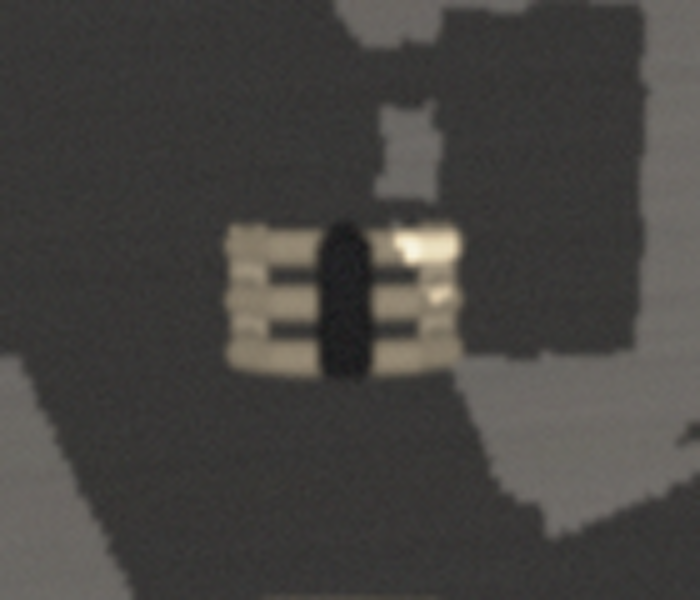

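The medium rib stands upright on the plate, with its strip centre at crop (346,300). That puts it within about 1.5 mm of target. Next are accurate looks at the others, starting with the small one at about (595,-290).

```bash
python3 - <<'E'
from h import *
c=np.load("pics/w5.npy",allow_pickle=True).item()
f=lambda a:np.array(a)/5-.4+np.array([251,121])
print(ray(c,[f((346,300)),f((346,225)),f((346,378))],.048)*1000)
E
```

```text
[[540.74905495 -18.32082041  48.        ]
 [541.8856313  -33.53816943  48.        ]
 [539.5489755   -2.25324371  48.        ]]
```

jog_arm([
  [[1, 0.7, -3.5, 0, 0.17], [1, 0.7, -3.5, 0, -0.17], [1, 0.7, -3.5, 0, -0.17], [1, 0.7, -3.5, 0, -0.17], [1, 0.7, -3.5, 0, -0.17], [1, 0.7, -3.5, 0, -0.17], [1, 0.7, -3.5, 0, -0.17], [1, 0.7, -3.5, 0, -0.17]],
])

```text
time_s: 11.48
tcp_pos: [0.5957, -0.276, 0.214]
eef_rot: [179.0, -5.8, -144.4]
contact_force: [0.5, 1.1, 0.0]
gripper_width: 0.0874
gripper_force: 0.0
```

jog_arm([
  [[1, 0, -0.5, 0.5, -0.17], [1, 0, 0, 0, -0.17], [1, 0, 0, 0, -0.03], [1, 0, 0, 0, 0], [1, 0, 0, 0, 0]],
])

```text
time_s: 12.1
tcp_pos: [0.596, -0.2796, 0.2206]
eef_rot: [179.1, -5.7, -165.1]
contact_force: [0.9, -0.4, 0.6]
gripper_width: 0.0873
gripper_force: 0.0
```

```bash
python3 - <<'E'
from h import *
c=r.camera_info("wrist");im=r.capture("wrist");cv2.imwrite("pics/w6.png",im);np.save("pics/w6.npy",c,allow_pickle=True)
u=proj(c,[.595,-.290,.038])[0];print(u, r.get_state()["joints"].round(0))
u=u.astype(int);print(rib(im,c,u,.038,w=40));p=im[max(u[1]-50,0):u[1]+50,u[0]-70:u[0]+70];cv2.imwrite("pics/c6.png",cv2.resize(p,None,fx=5,fy=5,interpolation=2))
E
```

```text
[309.28515024 196.74537855] [ -7.  23.  -0.   1. -73. -68.]
{'strip': (array([ 596.6, -294.8]), array([ 596.1, -295. ]), array([27.3,  9.7]), 14.2, 'pca', np.float64(10.2), 220), 'all': (array([ 595.6, -294.6]), array([ 595.7, -294.9]), array([31.4, 33.5]), 9.7, 'pca', np.float64(-83.2), 771)}
```

View pics/c6.png

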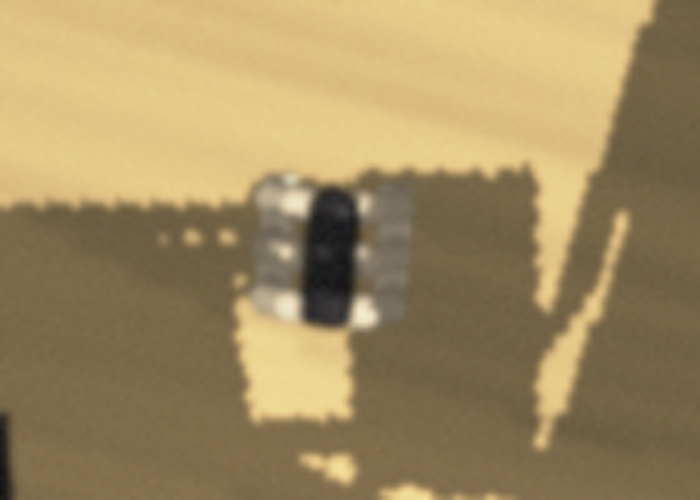

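The small rib is at about (596.4, -294.9), yaw about 12°. Gripping it now.

jog_arm([
  [[1, 0, -1.5, -5, -0.05], [1, 0, 0, -5, 0], [1, 0, 0, -5, 0], [1, 0, 0, -4.6, 0], [1, 0, 0, 0, 0], [-1, 0, 0, 0, 0], [-1, 0, 0, 0, 0], [-1, 0, 0, 0, 0]],
])

```text
time_s: 13.15
tcp_pos: [0.5964, -0.2949, 0.0256]
eef_rot: [179.2, -5.6, -168.1]
contact_force: [-0.3, -0.0, -0.1]
gripper_width: 0.0632
gripper_force: 0.0
```

jog_arm([
  [[-1, 0, 0, 0, 0], [-1, 0, 0, 0, 0], [-1, 0, 0, 0, 0], [-1, 0, 0, 0, 0], [-1, 0, 0, 4, 0], [-1, 0, 0, 5, 0], [-1, 0, 0, 5, 0]],
])

```text
time_s: 14.02
tcp_pos: [0.5959, -0.2948, 0.1662]
eef_rot: [179.1, -5.7, -168.1]
contact_force: [1.4, -0.1, -1.0]
gripper_width: 0.0353
gripper_force: 14.8
```

jog_arm([
  [[-1, -0.7, 2.9, 0, 0.17], [-1, -0.7, 2.9, 0, 0.17], [-1, -0.7, 2.9, 0, 0.17], [-1, -0.7, 2.9, 0, 0.17], [-1, -0.7, 2.9, 0, 0.17], [-1, -0.7, 2.9, 0, 0.17], [-1, -0.7, 2.9, 0, 0.17], [-1, -0.5, 2.9, 0, 0.17]],
])

```text
time_s: 15.02
tcp_pos: [0.5417, -0.0619, 0.165]
eef_rot: [179.2, -5.7, -89.9]
contact_force: [-0.1, 0.1, -0.5]
gripper_width: 0.0351
gripper_force: 14.8
```

jog_arm([
  [[-1, 0, 0, 0, 0.074], [-1, 0, 0, -5, 0], [-1, 0, 0, -5, 0], [-1, 0, 0, 0, 0], [-1, 0, 0, 0, 0]],
])

```text
time_s: 15.65
tcp_pos: [0.5431, -0.0628, 0.0664]
eef_rot: [179.2, -5.7, -85.9]
contact_force: [0.5, -0.1, 2.2]
gripper_width: 0.0359
gripper_force: 14.8
```

jog_arm([
  [[-1, -0.1, 0, -2, 0], [-1, 0, 0, -1.2, 0], [-1, 0, 0, -0.4, 0], [-1, 0, 0, 0, 0], [-0.3, 0, 0, 0, 0], [0, 0, 0, 0, 0], [0.5, 0, 0, 0, 0], [1, 0, 0, 0, 0]],
])

```text
time_s: 16.65
tcp_pos: [0.5412, -0.0628, 0.029]
eef_rot: [179.1, -5.7, -86.0]
contact_force: [-0.8, -0.1, -0.1]
gripper_width: 0.0585
gripper_force: 0.0
```

jog_arm([
  [[1, 0, 0, 0, 0], [1, 0, 0, 5, 0], [1, 0, 2, 5, 0], [1, 0, 2, 4.5, 0], [1, 0, 2, 4, 0], [1, 0, 0, 0, 0], [1, 0, 0, 0, 0]],
])

```text
time_s: 17.52
tcp_pos: [0.5406, -0.0029, 0.2134]
eef_rot: [179.1, -5.7, -86.0]
contact_force: [0.4, -0.1, -0.7]
gripper_width: 0.088
gripper_force: 0.0
```

```bash
python3 - <<'E'
from h import *
c=r.camera_info("wrist");im=r.capture("wrist");cv2.imwrite("pics/w7.png",im);np.save("pics/w7.npy",c,allow_pickle=True)
print(proj(c,[[.5420,-.0627,.042],[.5389,-.0178,.048]]))
p=im[20:220,230:410];cv2.imwrite("pics/c7.png",cv2.resize(p,None,fx=3,fy=3,interpolation=2))
E
```

```text
[[321.79565322 144.55723699]
 [321.86266578 189.21522696]]
```

View pics/c7.png

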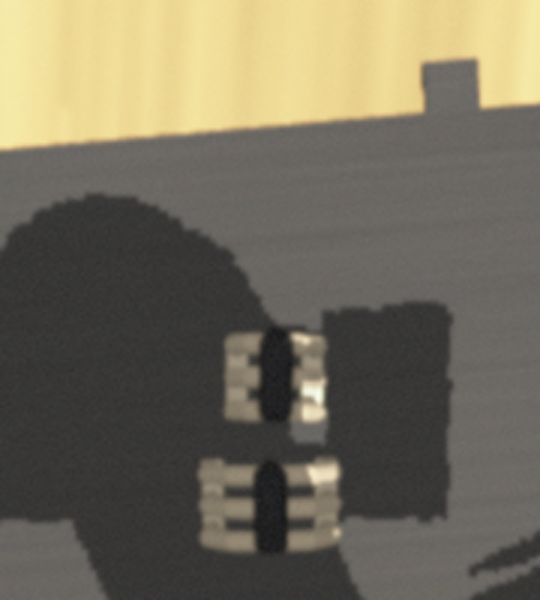

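The small rib is on target, with its strip at crop (276,376). The medium one, at crop (271,507), is about 1.8 mm off the axis towards +x, so I'll nudge it back.

jog_arm([
  [[1, 0, -1.5, -5, 0], [1, 0, 0, -5, 0], [1, 0, 0, -4.5, 0], [1, 0, 0, -4, 0], [1, 0, 0, 0, 0], [-1, 0, 0, 0, 0], [-1, 0, 0, 0, 0], [-1, 0, 0, 0, 0]],
])

```text
time_s: 18.58
tcp_pos: [0.5411, -0.018, 0.0291]
eef_rot: [179.2, -5.7, -86.0]
contact_force: [-0.2, 0.7, 0.2]
gripper_width: 0.063
gripper_force: 0.0
```

jog_arm([
  [[-1, 0, 0, 0, 0], [-1, 0, 0, 0, 0], [-1, 0, 0, 0.5, 0], [-1, 0, 0, 0, 0]],
])

```text
time_s: 19.08
tcp_pos: [0.5415, -0.0177, 0.0344]
eef_rot: [179.2, -5.7, -86.0]
contact_force: [0.5, -1.3, -1.6]
gripper_width: 0.0506
gripper_force: 14.9
```

```bash
python3 -c "
from plant import r
import numpy as np
a=[]
for i in range(4): r.capture('top');a.append(r.get_state()['tcp_pos'])
print(np.mean(a,0),np.std(a,0))"
```

```text
[ 0.54115276 -0.01780283  0.03401739] [1.01808102e-04 4.21961627e-05 1.34508215e-04]
```

jog_arm([
  [[-1, -0.22, 0, 0, 0], [-1, 0, 0, -0.45, 0], [-1, 0, 0, 0, 0], [0, 0, 0, 0, 0], [0.4, 0, 0, 0, 0], [1, 0, 0, 0, 0], [1, 0, 0, 0, 0], [1, 0, 0, 5, 0]],
])

```text
time_s: 20.27
tcp_pos: [0.5364, -0.0188, 0.0769]
eef_rot: [178.7, -5.8, -86.0]
contact_force: [1.6, 0.4, 0.5]
gripper_width: 0.084
gripper_force: 0.0
```

jog_arm([
  [[1, 0.5, 4, 5, 0], [1, 0.5, 4, 5, 0], [1, 1, 5, 3, -0.05], [1, 1, 5, 0, -0.05], [1, 1, 4, 0, -0.05], [1, 1, 4, 0, -0.05], [1, 1, 4, 0, -0.05], [1, 1, 2, 0, -0.05]],
])

```text
time_s: 21.28
tcp_pos: [0.6086, 0.302, 0.2062]
eef_rot: [179.1, -5.7, -103.2]
contact_force: [0.6, -0.0, -0.5]
gripper_width: 0.0877
gripper_force: 0.0
```

```bash
python3 -c "
from plant import r
s=r.get_state();print(s['time_s'],s['tcp_pos'],s['eef_rot'],s['joints'].round())"
```

```text
21.275 [0.60864602 0.30202896 0.20623932] [ 179.12538188   -5.69995259 -103.16594043] [ 44.  25.   1.   2. -71. -58.]
```

jog_arm([
  [[1, 0, 0, 0.5, 0.18], [1, 0, 0, 0.5, 0.18], [1, 0, 0, 0, 0.18], [1, 0, 0, 0, 0.18], [1, 0, 0, 0, 0.18], [1, 0, 0, 0, 0.18], [1, 0, 0, 0, 0.18], [1, 0, 0, 0, 0.18]],
])

```text
time_s: 22.28
tcp_pos: [0.6084, 0.3, 0.2165]
eef_rot: [179.1, -5.7, -20.3]
contact_force: [0.2, 0.9, 0.5]
gripper_width: 0.0875
gripper_force: 0.0
```

jog_arm([
  [[1, -0.3, -0.5, 0, 0.02], [1, 0, 0, 0, 0], [1, 0, 0, 0, 0]],
])

```text
time_s: 22.65
tcp_pos: [0.6057, 0.295, 0.2167]
eef_rot: [179.1, -5.7, -19.6]
contact_force: [-0.3, -0.1, -0.3]
gripper_width: 0.0877
gripper_force: 0.0
```

```bash
python3 - <<'E'
from h import *
c=r.camera_info("wrist");im=r.capture("wrist");cv2.imwrite("pics/w8.png",im);np.save("pics/w8.npy",c,allow_pickle=True)
u=proj(c,[.606,.292,.05])[0];print(u, r.get_state()["joints"].round(0))
u=u.astype(int);print(rib(im,c,u,.05,w=40));p=im[max(u[1]-50,0):u[1]+50,u[0]-70:u[0]+70];cv2.imwrite("pics/c8.png",cv2.resize(p,None,fx=5,fy=5,interpolation=2))
E
```

```text
[321.26915628 202.94814137] [ 45.  20.  -7.   6. -62.  22.]
{'strip': (array([608.6, 295.8]), array([608. , 296.5]), array([ 9.3, 30.3]), 70.3, 'pca', np.float64(-17.8), 249), 'all': (array([610. , 295.1]), array([609.9, 295.7]), array([60.6, 34.4]), 70.2, 'pca', np.float64(69.3), 1272)}
```

View pics/c8.png

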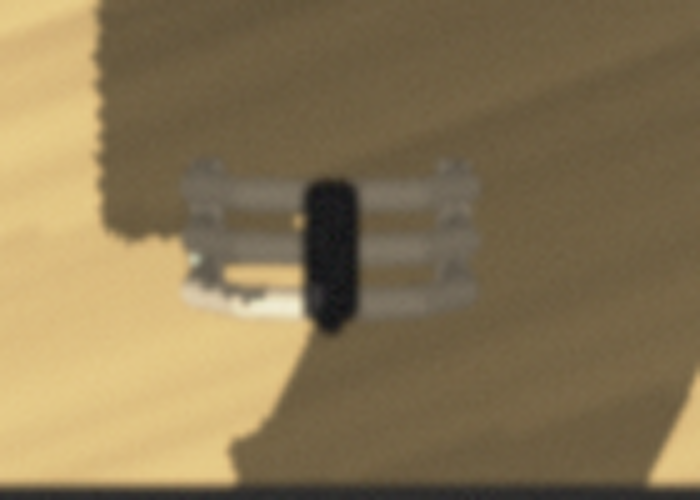

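The large rib is centred at crop (331,252), which is (608.3, 296.3), and the tool is aligned with it. Gripping.

jog_arm([
  [[1, 0.25, 0.13, -5, 0], [1, 0, 0, -5, 0], [1, 0, 0, -5, 0], [1, 0, 0, -4.15, 0], [1, 0, 0, 0, 0], [-1, 0, 0, 0, 0], [-1, 0, 0, 0, 0], [-1, 0, 0, 0, 0]],
])

```text
time_s: 23.7
tcp_pos: [0.6083, 0.2965, 0.0259]
eef_rot: [179.2, -5.7, -19.5]
contact_force: [-0.4, -0.4, 1.0]
gripper_width: 0.0656
gripper_force: 14.9
```

jog_arm([
  [[-1, 0, 0, 0, 0], [-1, 0, 0, 4, 0], [-1, 0, 0, 5, 0], [-1, 0, 0, 5, 0], [-1, 0, 0, 0, 0]],
])

```text
time_s: 24.32
tcp_pos: [0.6102, 0.298, 0.1707]
eef_rot: [179.6, -5.9, -19.5]
contact_force: [-0.8, -1.0, -1.2]
gripper_width: 0.0653
gripper_force: 14.9
```

jog_arm([
  [[-1, -0.9, -3.4, 0, -0.145], [-1, -0.9, -3.4, 0, -0.145], [-1, -0.9, -3.4, 0, -0.145], [-1, -0.9, -3.4, 0, -0.145], [-1, -0.9, -3.4, 0, -0.145], [-1, -0.9, -3.4, 0, -0.145], [-1, -0.9, -3.4, 0, -0.145], [-1, -0.9, -3.2, 0, -0.145]],
])

```text
time_s: 25.32
tcp_pos: [0.5353, 0.0251, 0.1647]
eef_rot: [179.1, -5.7, -86.2]
contact_force: [0.4, 0.2, -0.1]
gripper_width: 0.0654
gripper_force: 14.9
```

jog_arm([
  [[-1, 0, 0, -4, 0], [-1, 0, 0, -3, 0], [-1, 0, 0, 0, 0], [-1, 0, 0, 0, 0]],
])

```text
time_s: 25.82
tcp_pos: [0.5366, 0.0265, 0.096]
eef_rot: [179.2, -5.7, -85.9]
contact_force: [-0.6, -0.1, -0.6]
gripper_width: 0.0655
gripper_force: 14.9
```

```bash
python3 -c "
from plant import r
s=r.get_state();print(s['time_s'],s['tcp_pos'],s['eef_rot'])"
```

```text
25.825 [0.53664145 0.02649866 0.09598314] [179.17758685  -5.69179675 -85.93950358]
```

jog_arm([
  [[-1, -0.1, 0.05, -3, 0], [-1, 0, 0, -3, 0], [-1, 0, 0, -0.55, 0], [-1, 0, 0, 0, 0], [-1, 0, 0, 0, 0], [0.7, 0, 0, 0, 0], [1, 0, 0, 0, 0], [1, 0, 0, 0, 0]],
])

```text
time_s: 26.82
tcp_pos: [0.5352, 0.0268, 0.0299]
eef_rot: [179.2, -5.7, -86.0]
contact_force: [-0.7, -0.7, -0.9]
gripper_width: 0.0859
gripper_force: 0.0
```

jog_arm([
  [[1, 0, 0, 0, 0], [1, 0, 0, 5, 0], [1, 0, 2, 5, 0], [1, 0, 2, 4.5, 0], [1, 0, 2, 4, 0], [1, 0, 0, 0, 0], [1, 0, 0, 0, 0]],
])

```text
time_s: 27.7
tcp_pos: [0.5346, 0.0867, 0.2142]
eef_rot: [179.1, -5.7, -86.0]
contact_force: [0.6, 0.5, 0.1]
gripper_width: 0.0878
gripper_force: 0.0
```

```bash
python3 - <<'E'
from h import *
c=r.camera_info("wrist");im=r.capture("wrist");cv2.imwrite("pics/w9.png",im);np.save("pics/w9.npy",c,allow_pickle=True)
print(proj(c,[[.5420,-.0627,.042],[.5389,-.0178,.048],[.5357,.027,.054]]))
p=im[20:220,230:410];cv2.imwrite("pics/c9.png",cv2.resize(p,None,fx=3,fy=3,interpolation=2))
E
```

```text
[[322.01658521  51.1864246 ]
 [322.08907138  98.02896171]
 [322.26992076 144.50004589]]
```

View pics/c9.png

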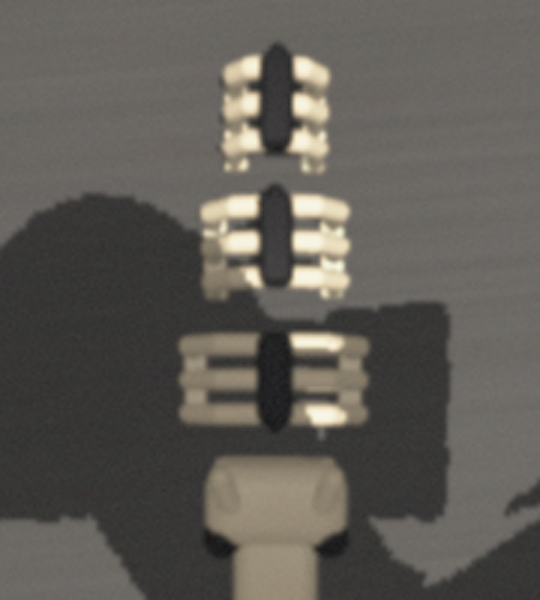

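The line is good, with strips at crop (277,98), (276,236) and (275,381), all on the skull's axis. The large rib sits about 1.5–2 mm too close to the skull, so I'll nudge it back 1.5 mm before fetching the rattle.

jog_arm([
  [[1, 0.05, -2, -4, 0], [1, 0, -2, -5, 0], [1, 0, -2, -5, 0], [1, 0, 0, -4.5, 0], [1, 0, 0, 0, 0], [-1, 0, 0, 0, 0], [-1, 0, 0, 0, 0], [-1, 0, 0, 0, 0]],
])

```text
time_s: 28.75
tcp_pos: [0.5357, 0.0268, 0.03]
eef_rot: [179.2, -5.7, -86.0]
contact_force: [-0.6, 0.5, -1.0]
gripper_width: 0.0656
gripper_force: 14.9
```

jog_arm([
  [[-1, 0, 0, 0.4, 0], [-1, 0.01, -0.16, 0, 0], [-1, 0, 0, -0.35, 0], [-1, 0, 0, 0, 0], [0.7, 0, 0, 0, 0], [1, 0, 0, 0, 0], [1, 0, 0, 0, 0], [1, 0, 0, 5, 0]],
])

```text
time_s: 29.75
tcp_pos: [0.5333, 0.0241, 0.0777]
eef_rot: [178.7, -5.8, -86.0]
contact_force: [1.2, 1.1, -0.1]
gripper_width: 0.0875
gripper_force: 0.0
```

jog_arm([
  [[1, 0, 2, 5, 0], [1, 0, 2, 5, 0], [1, 0, 2, 3.5, 0], [1, 0, 0, 0, 0], [1, 0, 0, 0, 0]],
])

```text
time_s: 30.38
tcp_pos: [0.5352, 0.0851, 0.2147]
eef_rot: [179.1, -5.7, -86.0]
contact_force: [0.0, -0.8, -0.8]
gripper_width: 0.0878
gripper_force: 0.0
```

```bash
python3 - <<'E'
from h import *
c=r.camera_info("wrist");im=r.capture("wrist");cv2.imwrite("pics/w10.png",im);np.save("pics/w10.npy",c,allow_pickle=True)
for n,p,h in(("S",(.5420,-.0627),.042),("M",(.5389,-.0178),.048),("L",(.5357,.027),.054)):
    u=proj(c,[*p,h])[0].astype(int);w=20;q=cv2.cvtColor(im,cv2.COLOR_BGR2GRAY)[u[1]-w:u[1]+w,u[0]-w:u[0]+w]
    hs=cv2.cvtColor(im,cv2.COLOR_BGR2HSV)[u[1]-w:u[1]+w,u[0]-w:u[0]+w]
    m=(q<42).astype(np.uint8);k,l,s,ce=cv2.connectedComponentsWithStats(m);i=l[w,w]
    print(n,i,s[i],ray(c,ce[i]+u-w,h)[0]*1000 if i else 0)
s=r.get_state();print(s["time_s"],s["tcp_pos"])
E
```

```text
S 0 [   0    0   40   40 1590] 0
M 0 [   0    0   40   40 1600] 0
L 1 [ 14   5  13  33 297] [536.33929974  27.35744701  54.        ]
30.425 [0.53502992 0.08472425 0.21423245]
```

The large rib is now at (536.3, 27.4), on target. Next is the rattle.

jog_arm([
  [[1, -1.5, 2.9, 0, 0.136], [1, -1.5, 2.9, 0, 0.136], [1, -1.5, 2.9, 0, 0.136], [1, -1.5, 2.9, 0, 0.136], [1, -1.5, 2.9, 0, 0.136], [1, -1.5, 2.9, 0, 0.136], [1, -1.5, 2.9, 0, 0.136], [1, -1.3, 2.9, 0, 0.136]],
])

```text
time_s: 31.42
tcp_pos: [0.417, 0.3171, 0.2139]
eef_rot: [179.0, -5.7, -23.4]
contact_force: [-0.4, -0.4, 0.0]
gripper_width: 0.0876
gripper_force: 0.0
```

jog_arm([
  [[1, 0, 0, 0, 0], [1, 0, 0, 0, 0], [1, 0, 0, 0, 0]],
])

```text
time_s: 31.8
tcp_pos: [0.418, 0.3163, 0.2147]
eef_rot: [179.1, -5.7, -23.7]
contact_force: [0.2, 0.8, -0.0]
gripper_width: 0.0879
gripper_force: 0.0
```

```bash
python3 - <<'E'
from h import *
c=r.camera_info("wrist");im=r.capture("wrist");cv2.imwrite("pics/w11.png",im);np.save("pics/w11.npy",c,allow_pickle=True)
u=proj(c,[.417,.319,.03])[0];print(u, r.get_state()["joints"].round(0))
u=u.astype(int);print(rib(im,c,u,.03,w=40));print(u);p=im[max(u[1]-50,0):u[1]+50,u[0]-70:u[0]+70];cv2.imwrite("pics/c11.png",cv2.resize(p,None,fx=5,fy=5,interpolation=2))
E
```

```text
[316.47307815 203.15011189] [ 63.   7. -25.   7. -59.   0.]
{'all': (array([419.6, 319.2]), array([419.4, 319.2]), array([24.3, 41. ]), 70.9, 'pca', np.float64(-20.6), 779)}
[316 203]
```

View pics/c11.png

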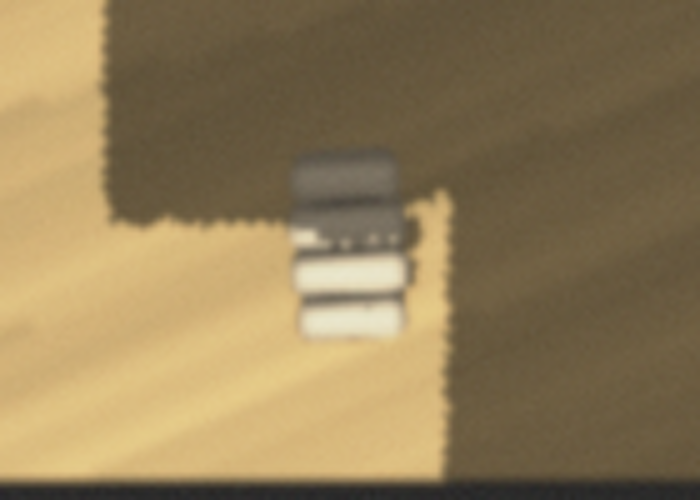

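The rattle is at crop (350,245), which is (419.4, 319.2), with its axis at about -20°. Gripping.

jog_arm([
  [[1, 0.14, 0.29, -5, 0.06], [1, 0, 0, -5, 0], [1, 0, 0, -5, 0], [1, 0, 0, -4.05, 0], [1, 0, 0, 0, 0], [-1, 0, 0, 0, 0], [-1, 0, 0, 0, 0], [-1, 0, 0, 0, 0]],
])

```text
time_s: 32.85
tcp_pos: [0.4194, 0.3203, 0.0254]
eef_rot: [179.2, -5.7, -20.2]
contact_force: [-0.5, -0.3, 0.5]
gripper_width: 0.063
gripper_force: 0.0
```

jog_arm([
  [[-1, 0, 0, 0, 0], [-1, 0, 0, 0, 0], [-1, 0, 0, 0, 0], [-1, 0, 0, 0, 0], [-1, 0, 0, 4, 0], [-1, 0, 0, 5, 0], [-1, 0, 0, 6, 0], [-1, 0, 0, 0, 0]],
])

```text
time_s: 33.85
tcp_pos: [0.4207, 0.3226, 0.1798]
eef_rot: [179.7, -5.8, -20.2]
contact_force: [0.4, 0.4, 0.2]
gripper_width: 0.0256
gripper_force: 15.0
```

jog_arm([
  [[-1, 1.55, -5.4, 0, -0.144], [-1, 1.55, -5.4, 0, -0.144], [-1, 1.55, -5.4, 0, -0.144], [-1, 1.55, -5.4, 0, -0.144], [-1, 1.55, -5.4, 0, -0.144], [-1, 1.55, -5.4, 0, -0.144], [-1, 1.55, -5.4, 0, -0.144], [-1, 1.55, -5.4, 0, -0.14]],
])

```text
time_s: 34.85
tcp_pos: [0.5431, -0.1137, 0.1741]
eef_rot: [179.1, -5.7, -86.2]
contact_force: [0.8, 0.2, 0.5]
gripper_width: 0.0261
gripper_force: 15.0
```

jog_arm([
  [[-1, 0, 0, -5, 0], [-1, 0, 0, -4, 0], [-1, 0, 0, 0, 0], [-1, 0, 0, 0, 0]],
])

```text
time_s: 35.35
tcp_pos: [0.5439, -0.1117, 0.0857]
eef_rot: [179.2, -5.7, -85.9]
contact_force: [0.2, 0.0, -0.0]
gripper_width: 0.0264
gripper_force: 15.0
```

```bash
python3 -c "
from plant import r
s=r.get_state();print(s['time_s'],s['tcp_pos'],s['eef_rot'])"
```

```text
35.35 [ 0.54387838 -0.11172409  0.08571595] [179.18105354  -5.70462001 -85.92035995]
```

jog_arm([
  [[-1, 0.14, -0.1, -3, 0], [-1, 0, 0, -2, 0], [-1, 0, 0, -0.6, 0], [-1, 0, 0, 0, 0], [-1, 0, 0, 0, 0], [-0.1, 0, 0, 0, 0], [1, 0, 0, 0, 0], [1, 0, 0, 0, 0]],
])

```text
time_s: 36.35
tcp_pos: [0.5446, -0.1129, 0.0289]
eef_rot: [179.2, -5.7, -86.0]
contact_force: [0.4, -0.2, 0.7]
gripper_width: 0.0505
gripper_force: 0.0
```

jog_arm([
  [[1, 0, 0, 0, 0], [1, 0, 0, 5, 0], [1, 0, 3, 5, 0], [1, 0, 3, 5, 0], [1, 0, 5, 5, 0], [1, 0, 2, 4, 0], [1, 0, 0, 0, 0], [1, 0, 0, 0, 0]],
])

```text
time_s: 37.35
tcp_pos: [0.544, 0.0113, 0.2623]
eef_rot: [179.1, -5.7, -86.0]
contact_force: [0.4, 0.3, -0.5]
gripper_width: 0.0876
gripper_force: 0.0
```

```bash
python3 - <<'E'
from h import *
c=r.camera_info("wrist");im=r.capture("wrist");cv2.imwrite("pics/w12.png",im);np.save("pics/w12.npy",c,allow_pickle=True)
print(proj(c,[[.5456,-.1126,.034],[.5420,-.0627,.042],[.5389,-.0178,.048],[.5357,.027,.054]]))
p=im[20:220,230:410];p=cv2.resize(p,None,fx=3,fy=3,interpolation=2)
s=r.capture("scene")[140:260,240:420]
t=cv2.resize(s,(260,173));t=cv2.copyMakeBorder(t,0,600-173,0,0,0);cv2.imwrite("pics/c12.png",np.hstack([p,t]))
E
```

```text
[[324.53680815  90.21283829]
 [324.75762311 133.49504483]
 [324.80860982 172.43047506]
 [324.95037997 211.09538566]]
```

View pics/c12.png

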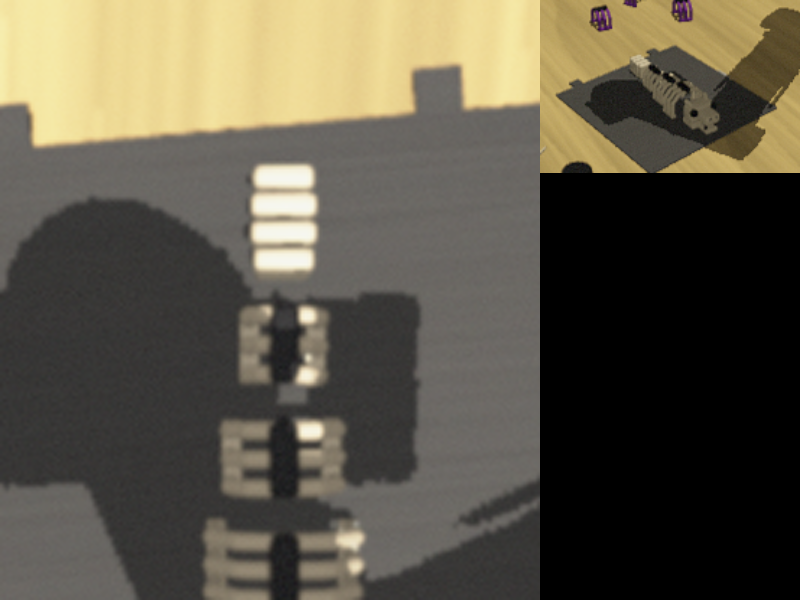

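All four pieces stand in line on the skull's axis. The rattle is at crop (285,218), followed by small (284,345), medium (284,458) and large (284,570). The gaps are even at about 14–15 mm, and the arm is clear.

```bash
python3 -c "
from plant import r
print(r.close_job())"
```

```text
the job is handed in; nothing more can be done
None
```

I handed the job in at about 37 s: large rib, medium rib, small rib and rattle stand upright in a straight line behind the skull, measured within about 2 mm of its axis with gaps of roughly 13–15 mm, and the arm never went near the spool, glue pot or scraper.

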